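# Take the screw cap off a gas governor

## Robot

A 6-joint arm with a two-finger parallel gripper is mounted at the origin on the work surface. World frame = base frame: x ahead of the robot, y to its left, z up, the work surface at z = 0. Lengths are in m, angles in rad, forces in N, time in s.
With the tool pointing down it reaches from about 0.375 to 0.975 m from the base axis. Payload 3.8 kg.
Tool frame: the origin (TCP) lies at the very end of the fingers, on their centre line; the grasp point (between the pads) lies 19 mm behind it; z points along the fingers, y is the line along which they close (so a half turn about z gives the same grasp; the last joint's range is limited). The gripper opens to 85 mm and grips with 20 to 120 N. Pads are 22 mm wide; open, the fingers measure 114 mm over their backs; the gripper's body (76 mm by 85 mm) begins 54 mm behind the grasp point. The pads swing forward as they close: fully open they stand 13 mm farther back than shut.
Start: joints at [1.153, 0.264, 1.604, -0, 1.274, -0.037], TCP at [0.251, 0.627, 0.21] pointing down, gripper open.
Joint ranges: [-2.63, 2.63], [-0.94, 2.18], [0.31, 2.57], [-1.31, 4.45], [0, 2.66], [-2.55, 2.55]. Speed limits (rad/s): [2.57, 2.57, 3.14, 3.14, 3.14, 3.14].

## Interface

Orientations are given as a unit quaternion [w, x, y, z].
In Python, from station import observe, camera, get_calibration, job_done gives the robot as it stands.
- The arm moves only by the tool apply_moves, never from a script. Its argument "moves" is one flat list of numbers, 4 for each row, row after row: the shift along the tool's x, y, z in m, then the turn about the tool's z in degrees. In form: [dx, dy, dz, twist, dx, dy, dz, twist, ...]. A call has 1 to 10 rows; each row shifts and turns the commanded pose from where the row before left it, along the tool's axes as they then stand; what a row does not reach is not made up. A row lasts 1/8 s, in which the tool goes at most 62.5 mm and 10.7 degrees, less where a joint would pass 70% of its speed; a pose out of reach is approached as far as the arm can. A call is refused whole if a number of a shift passes 0.0625 or a number of a turn 10.7, either way. A call with a gripper value outside its range is refused whole. "grip" is the finger opening in m, from 0 to 0.0854, set as the call begins (left out, the last holds). The fingers move at their own pace and stop on an object; "force" is the grip in N (left out, the last holds). Time passes only in rows, so rows that do not move let the fingers close. It gives the time, the measured TCP pose, the force, the opening and the grip force at its end, in the units of the state.
- observe(): the state, without advancing time (a new reading comes with each control period).
- camera(name): name is "scene" or "side" or "wrist"; returns the picture (400x640x3 uint8, red, green, blue); there is no depth.
- get_calibration(name): a dict with "vertical_fov" (degrees; the focal length in pixels is half the picture's height over the tangent of half this angle, whatever the lens; pixels are square), "cx", "cy" (the principal point, pixels), "position" and "orientation" of the camera in the world. Camera axes: x right, y down, z forward; pixel columns grow to the right and rows downward; lengths in m; the calibration is good to about 2 mm. The wrist camera is an equidistant fisheye: a pixel r from the principal point sees the ray r / f radians off the axis. A picture is of the moment at which its call begins: read the wrist's pose just before it. get_calibration takes no time and is no camera call; for the wrist camera it gives the pose at the moment of the call.
- job_done(): hands the job in; it is judged then, once.
The state is a dict: "time": time; "joint_positions": joint angles; "joint_velocities": joint speeds; "joint_efforts": joint torques, N m; "tcp_pos": TCP position; "tool_rot": TCP orientation; "contact_force": force on the tool from outside, world axes, zero at the start; "ft_torque": the same for the moment, N m; "opening": opening from 0.0 (shut) to 1.0 (fully open); "gripper_force": force on a finger pad.
Only numpy, scipy, OpenCV 4.12 (cv2) and the standard library are available. Lean on these libraries where they do the work, as an engineer would, in place of code of your own. Each camera call takes 0.05 s, during which the arm holds its last target. There are 200 camera calls.

## Task

Unscrew the yellow cap from its gas governor: turn it anticlockwise (seen from above), letting go and gripping afresh as often as needed, until the white line across the cap points at the white marks on the governor; then lift it straight off. Set it down, without dropping it, on the floor of the blue tray, open side down, and leave the governor with the red cap untouched.

Things in the scene. Friction and masses are not known exactly. Their poses are not given: they have to be found in the camera images.
- cap_yellow: Ribbed round yellow screw cap, 56 mm wide, 34 mm high, 80 g, open below. Origin: centre of underside, z up; white line across the top = its x axis. At the start 110 to 145 deg of anticlockwise turning short of free; free within 14 deg of the line lying along the governor's x (either way round), with a stop just beyond. Seal drag 0.1 to 0.2 N m, a few N to lift; it does not rise while turned.
- governor_yellow: Black gas governor fixed to the bench: bowl 144 mm wide, up to 36 mm high, with an upright 48 mm tower that carries the yellow cap. Origin: centre of underside, z up. Seated cap: underside at z 62 mm, top 96 mm; the neck inside ends at 90 mm, so raise the cap over 30 mm to clear it. Two white marks on the bowl at +x and -x of the tower: the cap lifts when its line points at them.
- tray: Blue open tray fixed to the bench, 180 mm (x) by 170 mm (y), 25 mm high, empty; walls 4 mm thick. Origin: centre of its underside, z up; the floor inside is about 4 mm above it.
- governor_red: Look-alike black gas governor, same shape and size, with a red cap (top at 96 mm), fixed to the bench; not to be touched. Origin: centre of its underside.
Mind the look-alikes: they are no part of the job. There is more than one size of the tray; the one meant has the size given above. Several things have the shape of the cap_yellow; the one meant has the colours described above.

How it is judged:
By the outcome, as a careful person would: the job done as asked, in the order asked, and still so for the second after the job is handed in, with the robot touching nothing.
It also fails if it takes over 56 s, if anything falls off the work surface, if the arm or the gripper's body presses on something with over 40 N, if the wrist force passes 120 N, or if a joint passes its speed limit or range.

## Working session

There is one attempt and no reset: what is moved stays moved. The work goes in short steps, Python scripts to look and compute and a tool call to move; the robot and the scene stay as the last step left them, time stands still between calls to the robot, and variables do not carry over. Pictures are saved under pics/ and viewed, at most 10 in all, crops included, and the job is handed in when it is done.

Besides the shell and the picture viewer there is one more tool, called as name(argument=value, ...), one argument or row to a line, values as JSON. apply_moves: Moves the arm, as the interface text tells. Its arguments: {"type":"object","properties":{"moves":{"type":"array","items":{"type":"number"}},"grip":{"type":"number"},"force":{"type":"number"}},"required":["moves"]}

```bash
mkdir -p pics
python3 - <<'E'
from station import *
import cv2,json
s=observe();print({k:s[k] for k in("time","tcp_pos","tool_rot","opening")})
for n in("scene","side","wrist"):
    print(n,get_calibration(n)); cv2.imwrite(f"pics/{n}0.png",camera(n)[:,:,::-1])
a=[cv2.imread(f"pics/{n}0.png") for n in("scene","side")]
E
```

```text
{'time': 0.0, 'tcp_pos': array([0.25056808, 0.6259373 , 0.20857939]), 'tool_rot': array([-2.56737313e-04,  1.89265026e-01,  9.81925415e-01, -1.07813564e-03]), 'opening': 0.9984342832287394}
scene {'vertical_fov': 54.81014666960636, 'cx': 321.60727985440263, 'cy': 200.00330143183908, 'position': array([ 0.96545881, -0.3211941 ,  0.66964749]), 'orientation': array([-0.33477171,  0.81966363,  0.42646166, -0.18495915])}
side {'vertical_fov': 53.04995808845441, 'cx': 318.3161385237386, 'cy': 201.26708306314805, 'position': array([ 0.2199679 , -0.41877574,  0.56090787]), 'orientation': array([-0.37988524,  0.88252953, -0.25366308,  0.11173123])}
wrist {'vertical_fov': 65.70646984690485, 'cx': 319.7409764907641, 'cy': 200.25886692690094, 'position': array([0.17598001, 0.65630149, 0.37207764]), 'orientation': array([0.12892537, 0.81761478, 0.55454882, 0.08579   ])}
```

View pics/scene0.png

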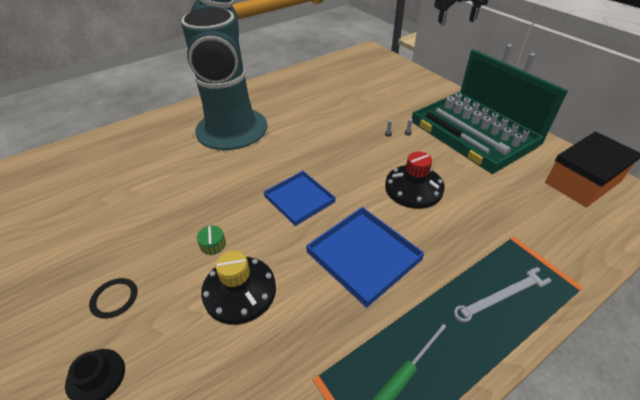

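View pics/wrist0.png

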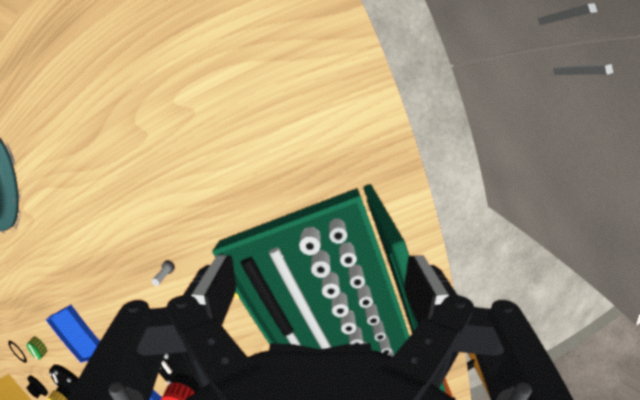

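Scene: the caps are yellow at (233,267) on its governor, green loose at (211,240) and red at (419,165). The trays are small at (300,197) and large at (365,255). Yellow and the large tray fit the description. I'll confirm both in an enlarged crop.

```bash
cat > h.py <<'E'
import numpy as np
from station import *
from scipy.spatial.transform import Rotation as R
def rot(q): return R.from_quat(np.r_[q[1:],q[0]]).as_matrix()
def px(cal,u,v,z,fish=False):
    f=200/np.tan(np.radians(cal["vertical_fov"])/2)
    d=np.array([(u-cal["cx"])/f,(v-cal["cy"])/f,1.])
    if fish:
        r=np.hypot(d[0],d[1]);d=np.r_[d[:2]/max(r,1e-9)*np.sin(r),np.cos(r)]
    d=rot(cal["orientation"])@d;p=np.array(cal["position"])
    return p+d*(z-p[2])/d[2]
E
python3 - <<'E'
import cv2,numpy as np
a=cv2.imread("pics/scene0.png");b=cv2.imread("pics/side0.png")
c=cv2.resize(a[205:330,180:430],(800,400),interpolation=cv2.INTER_CUBIC)
cv2.imwrite("pics/c0.png",c)
E
```

```text
(no output)
```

View pics/c0.png

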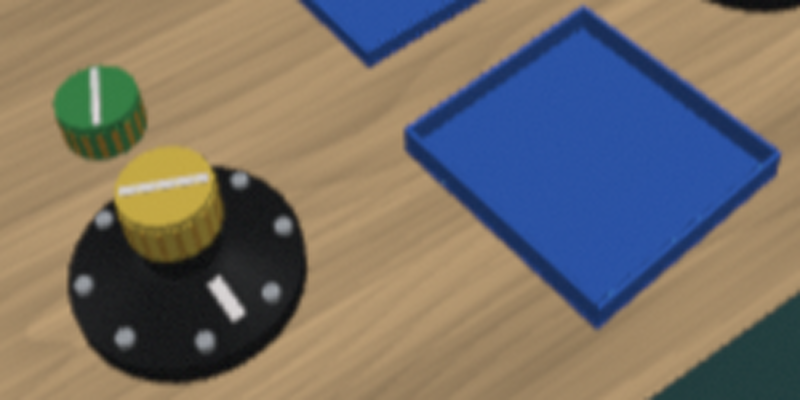

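View pics/side0.png

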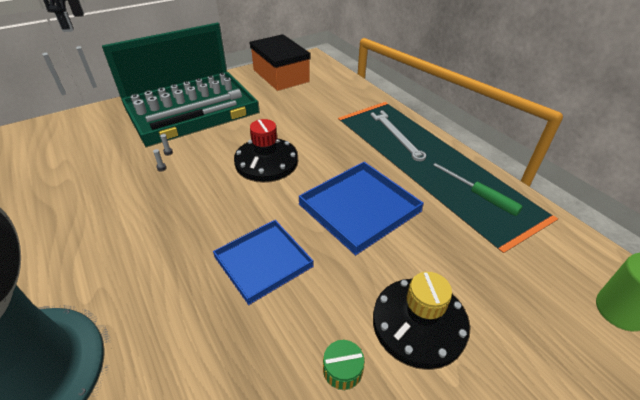

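The crop confirms the yellow cap, with its line from (119,190) to (208,178) and a white mark at (213,282)–(238,318). The large tray's rim corners are at (583,8), (779,156), (598,325) and (405,132). In the side view the cap top is at (431,288) and the other mark at (402,331).

Run:
```python
from h import *
np.set_printoptions(precision=4,suppress=True)
A=get_calibration("scene");B=get_calibration("side")
C=lambda x,y:(180+x/3.2,205+y/3.2)
ang=lambda p,q:np.degrees(np.arctan2(*(q-p)[[1,0]]))
c1=px(A,*C(166,187),.096);c2=px(B,431,288,.096);print("cap",c1,c2)
print("line",ang(px(A,*C(119,190),.096),px(A,*C(208,178),.096)),ang(px(B,427,274,.096),px(B,437,303,.096)))
for z in(.02,.03,.036):
    m,n=px(A,*C(213,282),z),px(A,*C(238,318),z);p,q=px(B,409,323,z),px(B,395,340,z)
    print(z,"markA",ang(m,n),(m+n)/2,"markB",ang(p,q),(p+q)/2,"A-cap",ang(c1,(m+n)/2),ang(c2,(p+q)/2),"AB",ang((m+n)/2,(p+q)/2),((m+n)/2+(p+q)/2)/2)
for k in((583,8),(779,156),(598,325),(405,132)): print("tray",px(A,*C(*k),.025))
for k in((364,164),(422,206),(357,250),(299,204)): print("trayB",px(B,*k,.025))
print("bases",px(A,*C(188,275),.01),px(B,421,322,.01),"red",px(B,263,131,.096), px(A,419,158,.096),"green",px(A,210,235,.034))
```

```text
cap [ 0.5271 -0.2289  0.096 ] [ 0.5231 -0.2323  0.096 ]
line 64.20481587045066 -117.3178830087343
0.02 markA 2.055178999486382 [ 0.5644 -0.223   0.02  ] markB -164.50710409295647 [ 0.4836 -0.2349  0.02  ] A-cap 9.011104764286433 -176.2510993931138 AB -171.61505041092315 [ 0.524  -0.2289  0.02  ]
0.03 markA 2.0551789994863743 [ 0.5705 -0.2245  0.03  ] markB -164.50710409295644 [ 0.4787 -0.2383  0.03  ] A-cap 5.779979084219513 -172.31799307763887 AB -171.45668801329717 [ 0.5246 -0.2314  0.03  ]
0.036 markA 2.055178999486417 [ 0.5742 -0.2254  0.036 ] markB -164.50710409295647 [ 0.4758 -0.2403  0.036 ] A-cap 4.233411076642793 -170.37168805659084 AB -171.37878118659455 [ 0.525  -0.2329  0.036 ]
tray [0.5038 0.0975 0.025 ]
tray [0.6802 0.1169 0.025 ]
tray [ 0.7067 -0.0549  0.025 ]
tray [ 0.5241 -0.0691  0.025 ]
trayB [0.6709 0.1076 0.025 ]
trayB [ 0.687  -0.0564  0.025 ]
trayB [ 0.5158 -0.0786  0.025 ]
trayB [0.4886 0.0737 0.025 ]
bases [ 0.5295 -0.2324  0.01  ] [ 0.523  -0.2349  0.01  ] red [0.4998 0.2373 0.096 ] [0.5065 0.2603 0.096 ] green [ 0.3842 -0.2254  0.034 ]
```

apply_moves(
  moves=[-0.0358, -0.0433, 0, 0, -0.0358, -0.0433, 0, 0, -0.0358, -0.0433, 0, 0, -0.0358, -0.0433, 0, 0, -0.0358, -0.0433, 0, 0, -0.0358, -0.0433, 0, 0, -0.0358, -0.0433, 0, 0, -0.0358, -0.0433, 0, 0],
  grip=0.0854,
)

```text
time: 1.15
tcp_pos: [0.3881, 0.1969, 0.2098]
tool_rot: [0.0, 0.189, 0.982, 0.0]
contact_force: [0.0, 0.5, -0.5]
opening: 0.998
gripper_force: 0.0
```

apply_moves(
  moves=[-0.0358, -0.0433, 0, 0, -0.0358, -0.0433, 0, 0, -0.0358, -0.0433, 0, 0, -0.0358, -0.0433, 0, 0, -0.0358, -0.0433, 0, 0, -0.0358, -0.0433, 0, 0, -0.0358, -0.0433, 0, 0, -0.0358, -0.0433, 0, 0],
)

```text
time: 2.15
tcp_pos: [0.5253, -0.2312, 0.2096]
tool_rot: [-0.0, 0.189, 0.982, 0.0]
contact_force: [1.2, 0.1, 0.2]
opening: 0.999
gripper_force: 0.0
```

apply_moves(
  moves=[0, 0, 0, 10.5, 0, 0, 0, 10.5, 0, 0, 0, 10.5, 0, 0, 0, 10.5, 0, 0, 0, 10.5, 0, 0, 0, 10.5, 0, 0, 0, 10.5, 0, 0, 0, 10.5, 0, 0, 0, 10.5, 0, 0, 0, 10.5],
)

```text
time: 3.4
tcp_pos: [0.5248, -0.2293, 0.2094]
tool_rot: [-0.0, 0.896, 0.445, -0.0]
contact_force: [0.8, -0.3, 0.3]
opening: 0.997
gripper_force: 0.0
```

Run:
```python
from h import *
import cv2
s=observe();print(s["time"],s["tcp_pos"],s["joint_positions"]);print(rot(s["tool_rot"]))
print(get_calibration("wrist"));cv2.imwrite("pics/w1.png",camera("wrist")[:,:,::-1])
```

```text
3.4 [ 0.52483862 -0.22925981  0.20943856] [-4.55341271e-01  7.23058841e-02  1.82685808e+00  1.97873599e-05
  1.24324193e+00  1.93314489e-01]
[[ 6.04120761e-01  7.96892455e-01 -7.22140293e-04]
 [ 7.96892770e-01 -6.04120661e-01  3.74463851e-04]
 [-1.37852454e-04 -8.01689765e-04 -9.99999669e-01]]
{'vertical_fov': 65.70646984690485, 'cx': 319.7409764907641, 'cy': 200.25886692690094, 'position': array([ 0.57076821, -0.16587863,  0.37285291]), 'orientation': array([ 0.14753493,  0.93656183, -0.31394319, -0.05025002])}
```

View pics/w1.png

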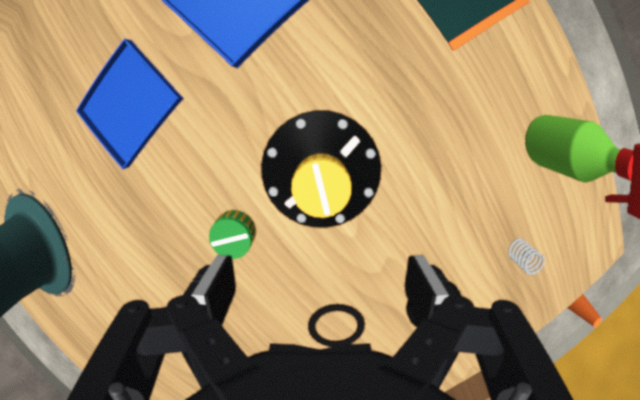

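The wrist view shows the yellow cap top at about (321,187), its line from (316,164) to (327,212), and the marks at (350,147) and (290,202).

Run:
```python
from h import *
np.set_printoptions(precision=4,suppress=True)
W=get_calibration("wrist")
ang=lambda p,q:np.degrees(np.arctan2(*(q-p)[[1,0]]))
P=lambda u,v,z:px(W,u,v,z,True)
print(P(321,187.5,.096),ang(P(316,164,.096),P(327,212,.096)))
for z in(.02,.033): print(P(350,147,z),P(290,202,z),ang(P(290,202,z),P(350,147,z)),(P(350,147,z)+P(290,202,z))/2)
print("tray near corner",P(236,67,.025), "bowl", (P(262,168,.008)+P(381,168,.008))/2,(P(321,110,.008)+P(321,228,.008))/2)
```

```text
[ 0.5249 -0.2279  0.096 ] -114.85382491565534
[ 0.568  -0.2266  0.02  ] [ 0.4716 -0.2366  0.02  ] 5.935216042042516 [ 0.5198 -0.2316  0.02  ]
[ 0.5681 -0.2243  0.033 ] [ 0.4752 -0.234   0.033 ] 5.935216042042499 [ 0.5217 -0.2292  0.033 ]
tray near corner [ 0.5231 -0.0732  0.025 ] bowl [ 0.5258 -0.2282  0.008 ] [ 0.5223 -0.2316  0.008 ]
```

apply_moves(
  moves=[0, 0, 0.025, 0, 0, 0, 0.025, 0, 0, 0, 0.025, 0, 0, 0, 0.025, 0, 0, 0, 0.02, 0, 0, 0, 0.015, 0, 0, 0, 0.012, 0, 0, 0, 0, 0],
)

```text
time: 4.45
tcp_pos: [0.5246, -0.2291, 0.0619]
tool_rot: [-0.001, 0.894, 0.448, -0.001]
contact_force: [0.2, -0.7, 0.5]
opening: 0.999
gripper_force: 0.0
```

apply_moves(
  moves=[0, 0, 0, 0, 0, 0, 0, 0, 0, 0, 0, 0, 0, 0, 0, 0, 0, 0, 0, 0, 0, 0, 0, 0, 0, 0, 0, 0, 0, 0, 0, 0],
  grip=0.03,
  force=50,
)

```text
time: 5.45
tcp_pos: [0.5261, -0.2299, 0.0646]
tool_rot: [0.001, 0.894, 0.448, 0.001]
contact_force: [-0.7, 0.7, 6.3]
opening: 0.625
gripper_force: 59.2
```

Run:
```python
from h import *
import cv2
s=observe();print(s)
a=camera("scene")[:,:,::-1];b=camera("side")[:,:,::-1]
c=[cv2.resize(i,(400,500),interpolation=cv2.INTER_CUBIC) for i in(a[190:340,170:290],b[220:370,360:480])]
cv2.imwrite("pics/g1.png",cv2.hconcat(c))
```

```text
{'time': 5.45, 'joint_positions': array([-4.55300160e-01,  2.06669526e-01,  1.96053640e+00, -9.36734995e-05,
        9.72149753e-01,  1.87177291e-01]), 'joint_velocities': array([ 2.27186722e-04, -9.38937108e-04, -9.23808074e-04, -1.40672669e-03,
        3.13569514e-04, -2.42356058e-06]), 'joint_efforts': array([-1.53360050e-02, -4.05360389e+01, -3.03626704e+01,  3.74296471e-02,
       -5.98027501e-01,  2.36846932e-02]), 'tcp_pos': array([ 0.52606078, -0.2298715 ,  0.06462644]), 'tool_rot': array([9.12978049e-04, 8.94185820e-01, 4.47694612e-01, 6.47288339e-04]), 'contact_force': array([-0.65592256,  0.71793434,  6.28666997]), 'ft_torque': array([0.13989254, 0.29157651, 0.03514083]), 'gripper_force': 59.225328182510566, 'opening': 0.6254752292939885}
```

View pics/g1.png

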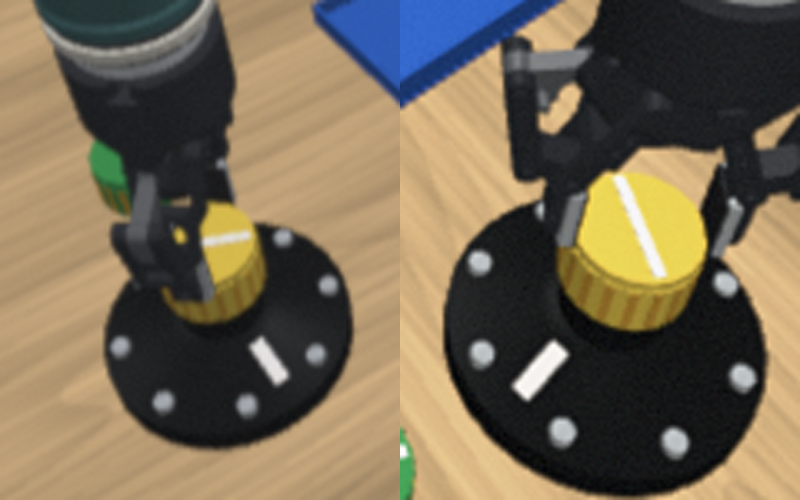

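The cap is gripped, with the pads on its upper half. Now I'll turn it anticlockwise, which is negative tool twist.

apply_moves(
  moves=[0, 0, 0, -3, 0, 0, 0, -6, 0, 0, 0, -6, 0, 0, 0, -6, 0, 0, 0, -6, 0, 0, 0, -6, 0, 0, 0, -6, 0, 0, 0, -6, 0, 0, 0, -6, 0, 0, 0, -6],
)

```text
time: 6.8
tcp_pos: [0.5265, -0.23, 0.0646]
tool_rot: [0.002, 0.571, 0.821, 0.0]
contact_force: [-1.2, 0.0, 5.2]
opening: 0.622
gripper_force: 57.6
```

apply_moves(
  moves=[0, 0, 0, -6, 0, 0, 0, -6, 0, 0, 0, -6, 0, 0, 0, -6, 0, 0, 0, -6, 0, 0, 0, -6, 0, 0, 0, -6, 0, 0, 0, -6, 0, 0, 0, -6, 0, 0, 0, -6],
)

```text
time: 8.05
tcp_pos: [0.5269, -0.2303, 0.0647]
tool_rot: [0.002, 0.084, 0.996, -0.001]
contact_force: [1.5, 0.3, 3.4]
opening: 0.626
gripper_force: 58.0
```

apply_moves(
  moves=[0, 0, 0, -3, 0, 0, 0, -2, 0, 0, 0, 0, 0, 0, 0, 0],
)

```text
time: 8.55
tcp_pos: [0.527, -0.2301, 0.0646]
tool_rot: [0.002, 0.042, 0.999, -0.001]
contact_force: [3.0, -0.6, 5.9]
opening: 0.626
gripper_force: 58.4
```

Run:
```python
from h import *
import cv2
s=observe();print(s["time"],s["tcp_pos"],rot(s["tool_rot"])[:2,1],s["joint_positions"][5],s["ft_torque"])
a=camera("scene")[:,:,::-1];b=camera("side")[:,:,::-1]
c=[cv2.resize(i,(400,500),interpolation=cv2.INTER_CUBIC) for i in(a[190:340,170:290],b[220:370,360:480])]
cv2.imwrite("pics/g2.png",cv2.hconcat(c))
```

```text
8.55 [ 0.52700446 -0.23013295  0.06463002] [0.08389281 0.99647399] -1.9421639241881041 [ 0.12201913 -0.25462552  0.02068598]
```

View pics/g2.png

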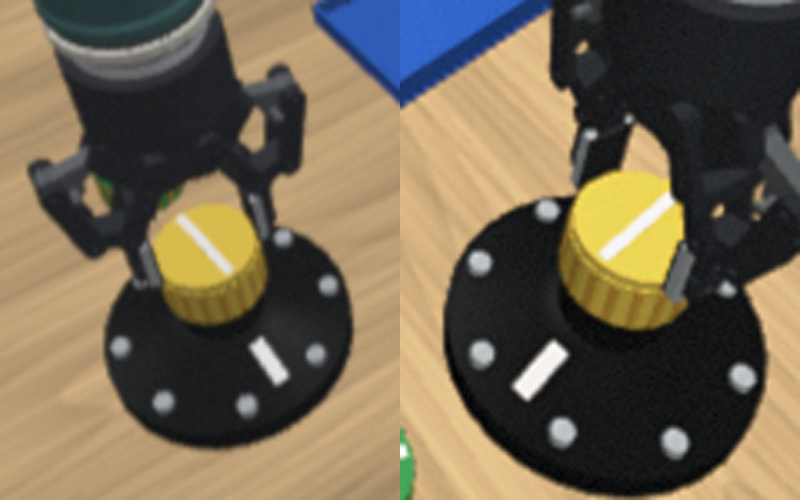

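The line now runs from (180,217) to (232,272) in the scene crop and from (602,259) to (672,199) in the side crop.

Run:
```python
from h import *
A=get_calibration("scene");B=get_calibration("side")
ang=lambda p,q:np.degrees(np.arctan2(*(q-p)[[1,0]]))
a=lambda x,y,z:px(A,170+x*.3,190+y*.3,z)
b=lambda x,y,z:px(B,360+(x-400)*.3,220+y*.3,z)
print(ang(a(180,217,.096),a(232,272,.096)),ang(b(602,259,.096),b(672,199,.096)))
print(ang(a(256,342,.033),a(282,381,.033)),ang(b(520,393,.033),b(562,347,.033)))
```

```text
8.525558722142776 7.904164068716708
1.115067548859702 13.026473368293583
```

The line is at about 8° and the marks at about 7°, so they're aligned. I'll lift straight up.

apply_moves(
  moves=[0, 0, -0.003, 0, 0, 0, -0.003, 0, 0, 0, -0.003, 0, 0, 0, 0, 0],
)

```text
time: 9.15
tcp_pos: [0.5247, -0.2294, 0.0719]
tool_rot: [-0.001, 0.042, 0.999, 0.0]
contact_force: [-0.1, 0.0, -1.1]
opening: 0.623
gripper_force: 64.7
```

apply_moves(
  moves=[0, 0, -0.012, 0, 0, 0, -0.02, 0, 0, 0, -0.02, 0, 0, 0, -0.02, 0, 0, 0, -0.02, 0, 0, 0, 0, 0],
)

```text
time: 9.9
tcp_pos: [0.5268, -0.2302, 0.1669]
tool_rot: [0.002, 0.042, 0.999, -0.001]
contact_force: [0.1, 0.4, -0.8]
opening: 0.621
gripper_force: 64.8
```

apply_moves(
  moves=[-0.004, 0.018, 0, 0, -0.007, 0.034, 0, 0, -0.008, 0.037, 0, 0, -0.008, 0.037, 0, 0, -0.008, 0.037, 0, 0, -0.008, 0.037, 0, 0, -0.007, 0.034, 0, 0, -0.004, 0.018, 0, 0, 0, 0, 0, 0, 0, 0, 0, 0],
)

```text
time: 11.15
tcp_pos: [0.5996, 0.0165, 0.1634]
tool_rot: [-0.001, 0.042, 0.999, -0.0]
contact_force: [-0.2, 0.5, -0.3]
opening: 0.621
gripper_force: 64.8
```

Run:
```python
from h import *
import cv2
s=observe();print(s["time"],s["tcp_pos"],s["contact_force"],s["opening"])
a=camera("scene")[:,:,::-1];b=camera("side")[:,:,::-1]
c=[cv2.resize(i,(400,400),interpolation=cv2.INTER_CUBIC) for i in(a[150:310,290:450],b[110:270,280:440])]
cv2.imwrite("pics/t1.png",cv2.hconcat(c))
```

```text
11.15 [0.59958841 0.0164783  0.1633842 ] [-0.1702447   0.53555522 -0.29932063] 0.6209431774411764
```

View pics/t1.png

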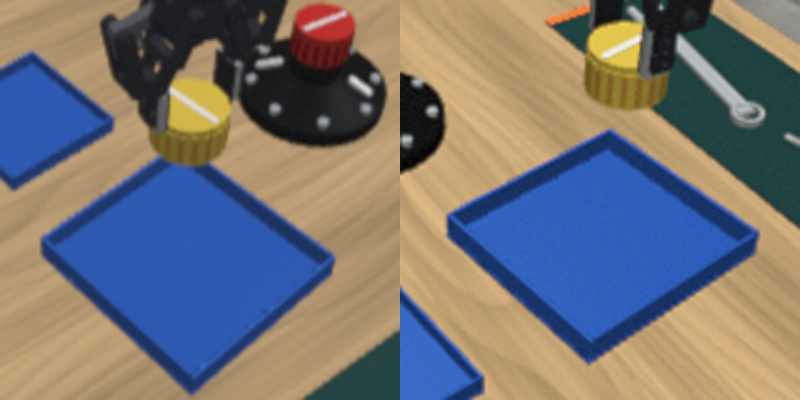

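The cap is held level over the large tray, so I'll lower it in stages.

apply_moves(
  moves=[0, 0, 0.025, 0, 0, 0, 0.025, 0, 0, 0, 0.025, 0, 0, 0, 0.025, 0, 0, 0, 0.02, 0, 0, 0, 0.015, 0, 0, 0, 0.008, 0, 0, 0, 0, 0, 0, 0, 0, 0],
)

```text
time: 12.38
tcp_pos: [0.601, 0.0172, 0.0218]
tool_rot: [0.001, 0.042, 0.999, 0.0]
contact_force: [-0.3, -0.4, -0.1]
opening: 0.625
gripper_force: 64.8
```

apply_moves(
  moves=[0, 0, 0.003, 0, 0, 0, 0.003, 0, 0, 0, 0.002, 0, 0, 0, 0, 0, 0, 0, 0, 0],
)

```text
time: 13.0
tcp_pos: [0.6001, 0.0172, 0.0129]
tool_rot: [0.0, 0.042, 0.999, -0.0]
contact_force: [0.3, 0.7, -0.3]
opening: 0.622
gripper_force: 64.8
```

apply_moves(
  moves=[0, 0, 0.001, 0, 0, 0, 0, 0],
)

```text
time: 13.25
tcp_pos: [0.6001, 0.0172, 0.0118]
tool_rot: [-0.0, 0.042, 0.999, 0.0]
contact_force: [-0.1, 0.0, -0.3]
opening: 0.623
gripper_force: 64.8
```

apply_moves(
  moves=[0, 0, 0.001, 0, 0, 0, 0.001, 0, 0, 0, 0.001, 0, 0, 0, 0, 0],
)

```text
time: 13.75
tcp_pos: [0.6, 0.0172, 0.0087]
tool_rot: [-0.0, 0.042, 0.999, -0.0]
contact_force: [-0.1, 0.5, -1.0]
opening: 0.623
gripper_force: 64.8
```

apply_moves(
  moves=[0, 0, 0.001, 0, 0, 0, 0, 0],
)

```text
time: 14.0
tcp_pos: [0.6, 0.0172, 0.0078]
tool_rot: [-0.0, 0.042, 0.999, -0.0]
contact_force: [0.2, -0.6, -1.3]
opening: 0.621
gripper_force: 64.8
```

apply_moves(
  moves=[0, 0, 0.001, 0, 0, 0, 0, 0],
)

```text
time: 14.25
tcp_pos: [0.6001, 0.0172, 0.0068]
tool_rot: [-0.0, 0.042, 0.999, -0.0]
contact_force: [0.2, 0.1, -0.9]
opening: 0.621
gripper_force: 64.8
```

apply_moves(
  moves=[0, 0, 0.001, 0, 0, 0, 0, 0],
)

```text
time: 14.5
tcp_pos: [0.6002, 0.0171, 0.0067]
tool_rot: [-0.0, 0.042, 0.999, -0.0]
contact_force: [-2.7, 0.5, 5.5]
opening: 0.625
gripper_force: 66.1
```

apply_moves(
  moves=[0, 0, 0.0005, 0, 0, 0, 0, 0],
)

```text
time: 14.75
tcp_pos: [0.6002, 0.0171, 0.0067]
tool_rot: [-0.0, 0.042, 0.999, -0.0]
contact_force: [-4.3, 0.2, 9.4]
opening: 0.625
gripper_force: 66.6
```

Contact at z 6.7 mm, as predicted. I'll release, let it settle, and rise.

apply_moves(
  moves=[0, 0, 0, 0, 0, 0, 0, 0, 0, 0, 0, 0, 0, 0, 0, 0, 0, 0, 0, 0, 0, 0, 0, 0, 0, 0, 0, 0],
  grip=0.0854,
)

```text
time: 15.62
tcp_pos: [0.6001, 0.0171, 0.0054]
tool_rot: [-0.0, 0.042, 0.999, 0.0]
contact_force: [0.8, 0.1, 0.3]
opening: 0.999
gripper_force: 0.0
```

apply_moves(
  moves=[0, 0, -0.005, 0, 0, 0, -0.015, 0, 0, 0, -0.025, 0, 0, 0, -0.035, 0, 0, 0, -0.035, 0, 0, 0, -0.035, 0, 0, 0, -0.02, 0, 0, 0, 0, 0],
)

```text
time: 16.62
tcp_pos: [0.6017, 0.0171, 0.178]
tool_rot: [0.002, 0.042, 0.999, 0.0]
contact_force: [0.2, 0.1, -0.5]
opening: 1.001
gripper_force: 0.0
```

Run:
```python
from h import *
import cv2
s=observe();print(s["time"],s["tcp_pos"],s["contact_force"],s["opening"])
a=camera("scene")[:,:,::-1];b=camera("side")[:,:,::-1]
c=[cv2.resize(i,(400,400),interpolation=cv2.INTER_CUBIC) for i in(a[130:350,200:450],b[110:330,280:500])]
cv2.imwrite("pics/t2.png",cv2.hconcat(c))
```

```text
16.625 [0.60167082 0.017127   0.17799233] [ 0.19523011  0.06428748 -0.50011057] 1.0012169856378286
```

View pics/t2.png

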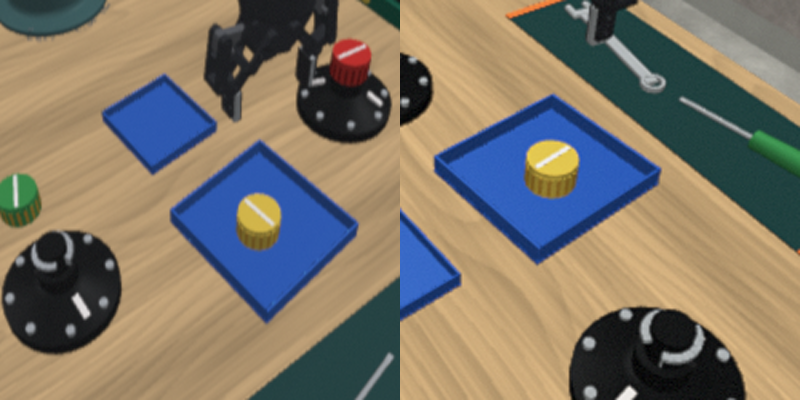

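The cap sits upright near the centre of the large tray, the governor's neck is bare, and the gripper is clear of everything.

```bash
python3 -c "
from station import *
print(job_done())"
```

```text
the job is handed in; nothing more can be done
None
```

The yellow cap was unscrewed, lifted off and set open side down on the floor of the large blue tray, the red-capped governor was left untouched, and the job was handed in at about 17 s of the 56 s allowed.

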